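# Load the drip tray on its presence switch and bolt it in

### The job

Put the narrow drip tray fully home in the glazing dock, flat on the dock floor between the guides, so that its rear edge holds the hinged switch lever pressed in. Then slide the barrel bolt all the way across in front of the tray and turn its handle down into the notch, and let go. Leave the wide tray, the pots and the brush where they are.

Things in the scene. Friction and masses are not known exactly. Their poses are not given: they have to be found in the camera images.
- dock: Grey steel base plate, 250 (x) x 265 (y) x 8 mm, fixed, left or right on the table, turned up to 0.22 rad; origin under its middle, at table height. It carries a tray bay, open above and towards dock -x, along the line dock y = +45 mm, and a barrel bolt along dock y at x = -60 mm beside the bay mouth on its -y side, in two dark saddles (y = -38 and -122 mm, tops 42 mm high).
- tray_home (a point): Point on the bay floor, 8 mm above the table, where the fully home tray has its origin; at dock (15, 45, 8) mm, axes as the dock's. The tray slides home along +x until it meets two rear stop blocks (face at dock x = 80 mm, tops 38 mm above the table); the switch lever is between them. The bay is level and open above.
- bay_mouth (a point): Middle of the bay's mouth on its floor, at dock (-38, 45, 8) mm. The steel side guides, tops 28 mm above the table, are 116 mm apart from dock x = 0 to 80 mm and flare to about 145 mm apart here.
- lever (a joint): Switch lever, steel strip 50 mm long with a white roller 12 mm across at its tip, on an upright pin between the rear stops; roller 15 to 31 mm above the table. 0 rad: free, roller 14 mm out of the stop face into the bay; about 0.29: pressed in by a tray touching the stops. Its spring pushes with 0.4 to 0.7 N, less than the resting tray's friction.
- bolt (a joint): Slide of the barrel bolt, m, along dock +y: 0 drawn back, 0.05 (end stop) fully across; 1.5 N friction, stays where left. Steel rod 12 mm thick, axis 30 mm above the table. Its tip is at dock y = -20 mm at 0 (home tray's side: -10 mm) and +30 mm at 0.05, then 4 mm in front of the home tray. It may start part way across, obstructing the bay mouth: then draw it back first.
- bolt_handle (a joint): Turn of the bolt's handle about the bolt axis, rad: 0 upright, 1.57 level towards dock -x, in the notch. The handle is a 10 mm rod with a ball knob, at dock y = -100 mm + bolt joint. Unless the bolt is fully across, the notched plate stops it at about 0.8. Friction about 0.025 N m, stays where left.
- bolt_knob (a point): Centre of the dark steel ball knob, 20 mm across, at the end of the bolt's handle, 53 mm from the bolt axis (83 mm above the table when upright, 30 mm when down).
- notch (a point): Middle of the 16 mm wide notch in the dark upright plate along the front of the bolt, at dock (-72, -50, 30) mm; the plate is 6 mm thick, its top 32 mm above the table. The handle drops in here when the bolt is fully across.
- tray: The narrow drip tray, aluminium, 130 (x) x 110 (y) x 30 mm high, walls 4 mm, 0.35 to 0.7 kg, on the table; origin centre of underside. Goes into the bay with its x along the dock's x (either way round). A grey grip bar 14 mm thick (x), 70 mm long (y), z = 58 to 78 mm, stands on two 10 mm posts (y = +-28 mm) above its middle.
- tray_grip (a point): Centre of the narrow tray's grip bar, 68 mm above its underside.
- wide_tray: Bystander: a like tray, 120 (x) x 150 (y) mm, too wide for the bay; same grip bar. Origin centre of underside.
- tall_vase: Bystander: reddish clay vase, 220 mm high, 80 mm across; origin centre of underside.
- bowl: Bystander: white bowl, 84 mm across, 45 mm high; origin centre of underside.
- cup: Bystander: yellow cup, 72 mm across, 85 mm high; stands close beyond the tray's +x side; origin centre of underside.
- jar: Bystander: blue jar, 60 mm across, 90 mm high; stands close to the tray's +y side; origin centre of underside.
- bud_vase: Bystander: pale vase, 68 mm across, 160 mm high, behind the dock; origin centre of underside.
- brush: Bystander: brush 170 mm long lying in front of the dock; origin centre of underside.
There are look-alikes about, which are no part of the job. Leave any purple look-alike of the tray alone.

How it is judged (in metres and radians):
On the way, in this order (a step that is already met when the one before it is completed fails the run):
1. the narrow tray is fully home in the bay and holds the switch lever pressed (x of tray in the frame of tray_home between -0.007 and 0.004 m and y of tray in the frame of tray_home between -0.006 and 0.006 m and z of tray in the frame of tray_home below 0.004 m and angle between tray's own z axis and vertical below 0.06 rad and value of joint lever above 0.19 rad and contact force between tray and lever above 0.1 N), for 0.2 s.
2. the bolt is fully across with the tray still home (all of step 1 and value of joint bolt above 0.045 m), for 0.1 s.
At the end, for the whole second after the job is handed in: The narrow tray lies flat (within 0.06 rad and 4 mm of the floor) and still (under 0.02 m/s), within 6 mm sideways of home and from 7 mm short to 4 mm beyond, and its edge holds the lever at over 0.19 rad with over 0.1 N; bolt beyond 0.045 m, handle turned beyond 1.25 rad (all of step 2 and value of joint bolt_handle above 1.25 rad and linear speed of tray below 0.02 m/s); the robot touches nothing.
It fails at once if the wide tray or the brush is shifted by more than 30 mm (distance of any of wide_tray, brush from where it was at the start of the episode above 0.03 m).
It fails at once if a vase, the bowl, the cup or the jar is shifted by more than 30 mm or tipped over (distance of any of tall_vase, bowl, cup, jar, bud_vase from where it was at the start of the episode above 0.03 m or angle between any of tall_vase, bowl, cup, jar, bud_vase's own z axis and vertical above 0.5 rad).
It also fails if it takes over 72 s, if anything falls off the work surface, if the arm or the gripper's body presses on something with over 40 N, if the wrist force passes 120 N, or if a joint passes its speed limit or range.

### The arm

A 7-joint arm with a two-finger parallel gripper is mounted at the origin on the work surface. World frame = base frame: x ahead of the robot, y to its left, z up, the work surface at z = 0. Lengths are in mm, angles in rad, forces in N, time in s.
With the tool pointing down it reaches from about 425 to 950 mm from the base axis. Payload 16.7 kg.
Tool frame: the origin (TCP) lies midway between the tips of the shut fingers; the grasp point (between the pads) lies 19 mm behind it (manip.grip_point_offset is the distance from the TCP to the grasp point, in mm); z points along the fingers, y is the line along which they close (so a half turn about z gives the same grasp; the last joint's range is limited). The gripper opens to 94 mm and grips with 3 to 60 N. Pads are 16 mm wide; open, the fingers measure 119 mm over their backs; the gripper's body (75 mm by 177 mm) begins 78 mm behind the grasp point.
Start: joints at [-1.448, 0.426, 0.074, 1.606, -0.034, 1.111, -0.067], TCP at [181.87, 649.998, 205.467] pointing down, gripper open.
Joint ranges: [-2.85, 2.85], [-0.5, 2.14], [-1.23, 1.37], [0.21, 2.46], [-1.02, 4.16], [0.16, 2.05], [-2.73, 2.73]. Speed limits (rad/s): [1.89, 1.89, 2.39, 2.39, 3.01, 3.01, 3.01].

### API

Orientations are given as a unit quaternion [x, y, z, w].
In Python, from station import sensors, vision, manip gives the robot as it stands.
- The arm moves only by the tool apply_moves, never from a script. Its argument "steps" is a list of rows, each an object with "fingers": the opening in per cent of the stroke, from 0 (shut) to 100 (fully open); "delta_pos": the shift along the tool's x, y, z in mm, a list of three; "delta_rot": the turn, a rotation vector about the tool's x, y, z in degrees, a list of three. A call has 1 to 8 rows; each row is the pose to reach, as a shift and turn from the pose commanded when the call began, along the tool's axes at that moment; what a row does not reach only later rows make up. A row lasts 1/10 s, in which the tool goes at most 50 mm and 8.59 degrees, less where a joint would pass 70% of its speed; a pose out of reach is approached as far as the arm can. A call with a gripper value outside its range is refused whole. The fingers move at their own pace and stop on an object; "grip_force" is the grip in N (left out, the last holds). Time passes only in rows, so rows that repeat a pose let the fingers close. It gives the time, the measured TCP pose, the force, the opening and the grip force at its end, in the units of the state.
- sensors.state(): the state, without advancing time (a new reading comes with each control period).
- vision.snapshot(name): name is "side" or "top" or "wrist"; returns a dict with "img" (420x560x3 uint8, blue, green, red), "intrinsics" (3x3 intrinsics, pixels), "distortion" ([k1, k2, p1, p2, k3] as OpenCV has them; the pictures are not rectified), "view" (4x4, takes a point from world to camera coordinates). Camera axes: x right, y down, z forward; pixel columns grow to the right and rows downward; lengths in mm; the calibration is good to about 2 mm. A picture is of the moment at which its call begins. There is no depth.
- manip.close_job(): hands the job in; it is judged then, once.
The state is a dict: "time": time; "joint_positions": joint angles; "dq": joint speeds; "effort": joint torques, N m; "tool_pos": TCP position; "tcp_rot": TCP orientation; "wrist_force": force on the tool from outside, world axes, zero at the start; "torque": the same for the moment, N m; "finger_gap": finger opening in mm; "grip_force": force on a finger pad.
Only numpy, scipy, OpenCV 4.12 (cv2) and the standard library are available. Lean on these libraries where they do the work, as an engineer would, in place of code of your own. Each camera call takes 0.05 s, during which the arm holds its last target. There are 200 camera calls.

## Working session

There is one attempt and no reset: what is moved stays moved. The work goes in short steps, Python scripts to look and compute and a tool call to move; the robot and the scene stay as the last step left them, time stands still between calls to the robot, and variables do not carry over. Pictures are saved under pics/ and viewed, at most 10 in all, crops included, and the job is handed in when it is done.

Besides the shell and the picture viewer there is one more tool, called after "Emit:" as name([rows], argument=value, ...), one row to a line, values as JSON. apply_moves: Moves the arm, as the interface text tells. Its arguments: {"type":"object","properties":{"steps":{"type":"array"},"grip_force":{"type":"number"}},"required":["steps"]}

```bash
ls; mkdir -p pics; python3 - <<'E'
from station import sensors, vision, manip
import cv2, numpy as np, pickle
d={}
for n in ("top","side"):
    s=vision.snapshot(n); d[n]=s; cv2.imwrite(f"pics/{n}0.png",s["img"]); print(n,s["intrinsics"],s["distortion"],np.round(s["view"],3))
pickle.dump(d,open("s0.pkl","wb"))
print(sensors.state())
E
```

```text
pics
top [[498.9825215    0.         279.22186937]
 [  0.         498.9825215  219.78154658]
 [  0.           0.           1.        ]] [-0.11823282  0.          0.          0.          0.        ] [[-1.700000e-02 -1.000000e+00  1.700000e-02  7.424200e+01]
 [-9.990000e-01  1.600000e-02 -3.600000e-02  4.808570e+02]
 [ 3.500000e-02 -1.800000e-02 -9.990000e-01  1.285072e+03]
 [ 0.000000e+00  0.000000e+00  0.000000e+00  1.000000e+00]]
side [[506.61559041   0.         285.29212105]
 [  0.         506.61559041 207.61669516]
 [  0.           0.           1.        ]] [-0.06391459  0.          0.          0.          0.        ] [[ 9.700000e-01 -2.420000e-01 -1.300000e-02 -4.759300e+02]
 [-1.810000e-01 -6.850000e-01 -7.060000e-01  2.031520e+02]
 [ 1.620000e-01  6.870000e-01 -7.080000e-01  1.411945e+03]
 [ 0.000000e+00  0.000000e+00  0.000000e+00  1.000000e+00]]
{'time': 0.1, 'joint_positions': array([-1.44748721,  0.4266488 ,  0.07384946,  1.60655221, -0.03407871,
        1.11080631, -0.06707302]), 'dq': array([-1.33603350e-03, -1.80002211e-03,  1.41541635e-04, -1.26946554e-03,
       -4.56322789e-05, -2.27338958e-04, -7.52823825e-04]), 'effort': array([ 6.66468564e-03, -9.37466884e+01,  3.67620595e+00, -4.55036974e+01,
       -4.86646732e-02,  1.69808418e-02,  5.05931996e-05]), 'tool_pos': array([181.79361195, 649.63843391, 204.8552628 ]), 'tcp_rot': array([ 1.35978094e-01,  9.90711676e-01, -5.77087051e-04, -3.01777288e-05]), 'wrist_force': array([ 0.19081024,  0.34548694, -0.94362519]), 'torque': array([-0.00220428, -0.00706026, -0.03185056]), 'grip_force': 0.0, 'finger_gap': 94.17170054665144}
```

View pics/top0.png

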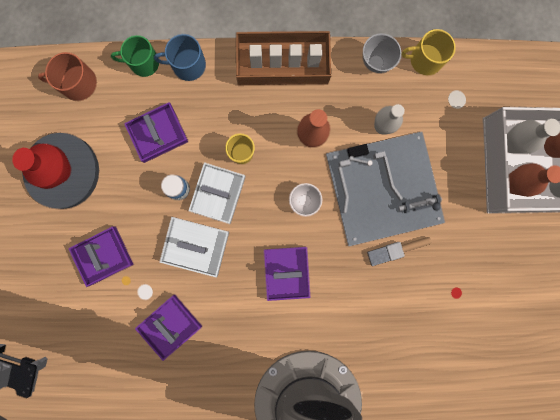

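View pics/side0.png

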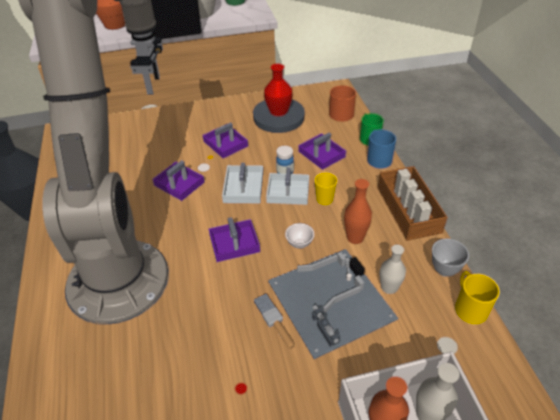

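Two candidates aren't purple: the tray at top pixel (216,193), with the cup (240,149) beyond it and the jar (174,187) on its +y side, and the wider tray at (194,246). The purple look-alikes are at (155,132), (101,256), (169,326) and (287,272). By the description the narrow tray is (216,193). I'll check this in a close crop.

```bash
python3 - <<'E'
import cv2, numpy as np, pickle
s=pickle.load(open("s0.pkl","rb"))["top"]["img"]
a=s[130:280,150:260]; b=s[125:275,320:450]
o=np.hstack([cv2.resize(c,None,fx=3.3,fy=3.3,interpolation=cv2.INTER_CUBIC) for c in(a,b)])
print(o.shape);cv2.imwrite("pics/crop0.png",o)
E
```

```text
(495, 792, 3)
```

View pics/crop0.png

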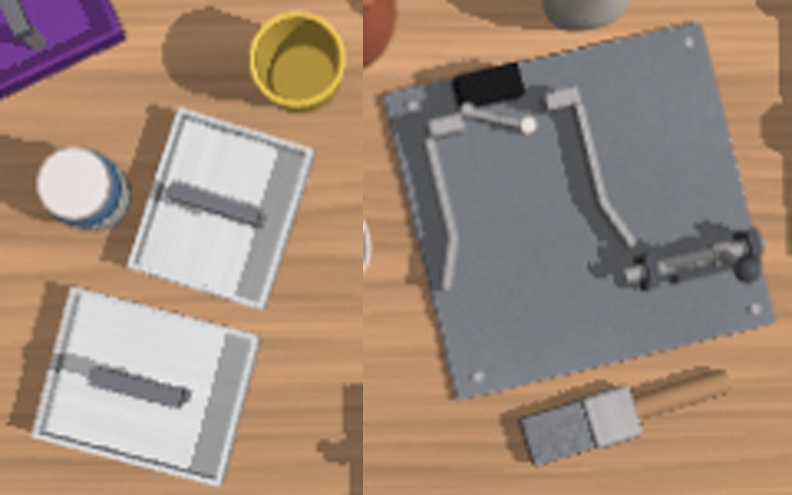

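The crop confirms it: the upper tray at crop (221,207) is narrower and next to the jar and cup, and the lower one is wide. The dock corners, bolt tip (625,275) and knob (748,268) are clear.

```bash
cat > h.py <<'E'
import cv2, numpy as np, pickle
from scipy.optimize import least_squares
def proj(s,P):
    V=np.array(s["view"]); r=cv2.Rodrigues(V[:3,:3])[0]
    return cv2.projectPoints(np.array(P,float).reshape(-1,3),r,V[:3,3],np.array(s["intrinsics"]),np.array(s["distortion"]))[0].reshape(-1,2)
def back(s,uv,z):
    V=np.array(s["view"]); n=cv2.undistortPoints(np.array(uv,float).reshape(-1,1,2),np.array(s["intrinsics"]),np.array(s["distortion"])).reshape(-1,2)
    R=V[:3,:3]; c=-R.T@V[:3,3]; d=np.c_[n,np.ones(len(n))]@R
    return c+d*((z-c[2])/d[:,2])[:,None]
def T(p,L):  # p=(x,y,yaw) planar pose
    L=np.array(L,float).reshape(-1,3); c,s=np.cos(p[2]),np.sin(p[2])
    return np.c_[p[0]+c*L[:,0]-s*L[:,1],p[1]+s*L[:,0]+c*L[:,1],L[:,2]]
def inv(p,P):
    c,s=np.cos(p[2]),np.sin(p[2]); d=np.array(P,float).reshape(-1,3)-[p[0],p[1],0]
    return np.c_[c*d[:,0]+s*d[:,1],-s*d[:,0]+c*d[:,1],d[:,2]]
def fit(obs,p0):
    f=lambda p:np.concatenate([(proj(s,T(p,L))-uv).ravel() for s,L,uv in obs])
    r=least_squares(f,p0); return r.x,np.sqrt(np.mean(r.fun**2))
E
python3 - <<'E'
from h import *
d=pickle.load(open("s0.pkl","rb"));t=d["top"];sd=d["side"]
k=lambda a,ox,oy,w=0:(np.array(a,float)-[w,0]+.0)/3.3+[ox,oy]-0.35
DC=[[125,132.5,8],[125,-132.5,8],[-125,-132.5,8],[-125,132.5,8]]
du=k([[383,93],[700,24],[775,322],[458,397]],320,125,363)
p,e=fit([(t,DC,du)],[450,-200,.1]);print("dock top",p.round(3),e)
TC=[[65,55,30],[65,-55,30],[-65,-55,30],[-65,55,30]]
q,e=fit([(t,TC,k([[180,109],[313,151],[264,307],[129,268]],150,130))],[450,200,0]);print("tray",q.round(3),e)
print("grip seen", inv(q,back(t,k([[215,203]],150,130),78)))
print("grip ends", inv(q,back(t,k([[168,192],[262,217]],150,130),78)))
print("bolt tip",inv(p,back(t,k([[625,275]],320,125,363),34)),"knob",inv(p,back(t,k([[748,268]],320,125,363),83)))
print("roller",inv(p,back(t,k([[528,125]],320,125,363),31)))
W=[[60,75,30],[60,-75,30],[-60,-75,30],[-60,75,30]]
w,e=fit([(t,W,k([[75,288],[259,340],[220,484],[34,437]],150,130))],[350,250,0]);print("wide",w,e)
for n,c,z in (("jar",(75,185),90),("cup",(298,60),85)): print(n,back(t,k([c],150,130),z))
# side check
dv=np.array([[347,252],[395,315],[318,352],[268,287]])
print("side dock proj",proj(sd,T(p,DC)).round(1).tolist(),"tray",proj(sd,T(q,TC)).round(1).tolist())
print("bud",back(t,[[397,110]],160),"bowl",back(t,[[306,200]],45),"tall",back(t,[[318,118]],220))
E
```

```text
dock top [ 5.61738e+02 -2.14419e+02  2.14000e-01] 0.5016690342193965
tray [ 5.52660e+02  2.24955e+02 -3.15000e-01] 0.3956989330504565
grip seen [[-6.40973944e-02 -4.80204971e-01  7.80000000e+01]]
grip ends [[ -2.51289892  35.535667    78.        ]
 [  0.24923424 -37.07541896  78.        ]]
bolt tip [[-59.85347737 -14.93966353  34.        ]] knob [[-76.03461356 -95.2835175   83.        ]]
roller [[71.51948807 31.02105479 31.        ]]
wide [ 4.15523873e+02  2.84412270e+02 -2.77366163e-01] 0.5641396205738952
jar [[566.49435916 326.81988804  90.        ]]
cup [[657.51463291 160.97639223  85.        ]]
side dock proj [[345.2, 248.5], [397.9, 318.2], [312.9, 358.1], [267.2, 279.9]] tray [[307.8, 174.8], [306.4, 197.9], [265.2, 196.3], [268.5, 173.3]]
bud [[ 729.56516558 -211.46153086  160.        ]] bowl [[529.56692037  -1.53927471  45.        ]] tall [[696.89907602 -19.00898026 220.        ]]
```

```bash
cat > go.py <<'E'
import sys, numpy as np
from scipy.spatial.transform import Rotation as R
from station import sensors
# usage: go.py x y z heading_of_tool_y(rad)
x,y,z,h=map(float,sys.argv[1:5]); s=sensors.state()
R0=R.from_quat(s["tcp_rot"]); ty=np.array([np.cos(h),np.sin(h),0]); tz=np.array([0,0,-1]); 
Rt=R.from_matrix(np.c_[np.cross(ty,tz),ty,tz])
print("t",s["time"],"pos",s["tool_pos"].round(1),"F",s["wrist_force"].round(1),"gap",round(s["finger_gap"],1))
print("dp",R0.inv().apply(np.array([x,y,z])-s["tool_pos"]).round(1),"dr",np.degrees((R0.inv()*Rt).as_rotvec()).round(1))
E
python3 go.py 553 225 200 -0.315
```

```text
t 0.1 pos [181.8 649.6 204.9] F [ 0.2  0.3 -0.9] gap 94.2
dp [-471.9 -308.9    5.3] dr [-0.   0.1 92.4]
```

Emit:
apply_moves([
  {"fingers": 100,"delta_pos": [-40,-26,0],"delta_rot": [0,0,8]},
  {"fingers": 100,"delta_pos": [-80,-52,0],"delta_rot": [0,0,16]},
  {"fingers": 100,"delta_pos": [-120,-78,0],"delta_rot": [0,0,24]},
  {"fingers": 100,"delta_pos": [-160,-104,0],"delta_rot": [0,0,32]},
  {"fingers": 100,"delta_pos": [-200,-130,0],"delta_rot": [0,0,40]},
  {"fingers": 100,"delta_pos": [-240,-157,0],"delta_rot": [0,0,48]},
  {"fingers": 100,"delta_pos": [-280,-183,0],"delta_rot": [0,0,56]},
  {"fingers": 100,"delta_pos": [-320,-209,0],"delta_rot": [0,0,64]},
])

```text
time: 0.9
tool_pos: [434.5, 360.8, 205.4]
tcp_rot: [0.642, 0.766, -0.0, -0.0]
wrist_force: [0.5, 1.0, -0.2]
finger_gap: 93.8
grip_force: 0.0
```

```bash
python3 go.py 553 225 200 -0.315
```

```text
t 0.9 pos [434.5 360.8 205.4] F [ 0.5  1.  -0.2] gap 93.8
dp [-154.3   93.     5.4] dr [-0.  -0.  28.1]
```

Emit:
apply_moves([
  {"fingers": 100,"delta_pos": [-38,23,0],"delta_rot": [0,0,7]},
  {"fingers": 100,"delta_pos": [-77,46,0],"delta_rot": [0,0,14]},
  {"fingers": 100,"delta_pos": [-115,70,0],"delta_rot": [0,0,21]},
  {"fingers": 100,"delta_pos": [-154,93,0],"delta_rot": [0,0,28.1]},
  {"fingers": 100,"delta_pos": [-154,93,5],"delta_rot": [0,0,28.1]},
  {"fingers": 100,"delta_pos": [-154,93,5],"delta_rot": [0,0,28.1]},
])

```text
time: 1.5
tool_pos: [552.9, 226.7, 199.6]
tcp_rot: [0.808, 0.589, -0.001, 0.0]
wrist_force: [-0.3, 0.7, 0.3]
finger_gap: 93.7
grip_force: 0.0
```

```bash
python3 - <<'E'
from h import *
from station import vision
s=vision.snapshot("wrist"); pickle.dump(s,open("w1.pkl","wb"))
im=cv2.resize(s["img"],None,fx=1.4,fy=1.4)
q=[552.66,224.955,-.315]
for u in proj(s,T(q,[[65,55,30],[65,-55,30],[-65,-55,30],[-65,55,30],[0,35,78],[0,-35,78]])): cv2.circle(im,tuple(int(a) for a in u*1.4),4,(0,0,255),1); print(u.round())
cv2.imwrite("pics/w1.png",im)
E
python3 go.py 553 225 49 -0.315
```

```text
[336. 151.]
[332. 238.]
[230. 238.]
[226. 150.]
[281. 174.]
[281. 237.]
t 1.55 pos [552.4 227.9 199.9] F [-0.2  1.   0.2] gap 93.9
dp [ -2.4   1.6 150.9] dr [-0.1  0.1  0.4]
```

View pics/w1.png

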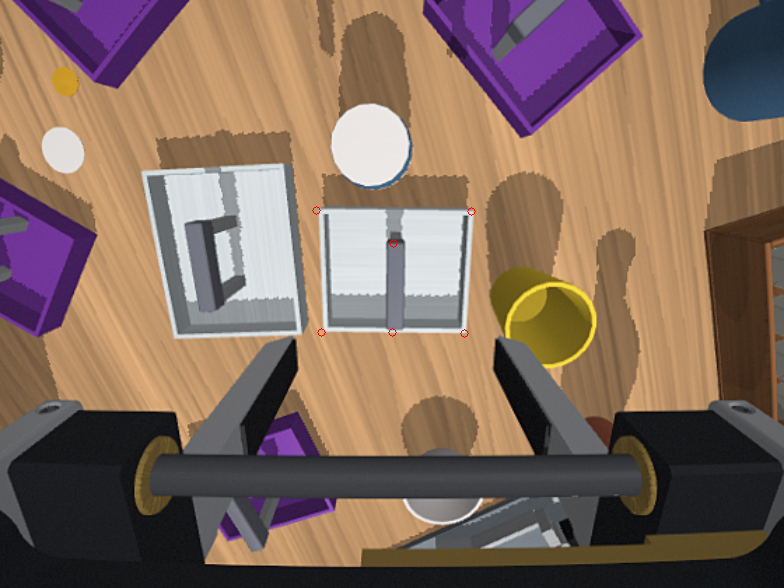

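The wrist view shows the tray rim at (322,208), (473,210), (468,330) and (327,331), with the bar from (395,243) to (395,328). The prediction is within a few px, so I'll refit with these.

```bash
python3 - <<'E'
from h import *
s=pickle.load(open("w1.pkl","rb"))
TC=[[65,55,30],[65,-55,30],[-65,-55,30],[-65,55,30]]
u=np.array([[473,210],[468,330],[327,331],[322,208]])/1.4
print(fit([(s,TC,u)],[552,225,-.315]))
E
python3 go.py 553 226 49 -0.32
```

```text
(array([ 5.56690445e+02,  2.25531577e+02, -3.12207085e-01]), np.float64(0.9311028398240996))
t 1.55 pos [552.4 227.9 199.9] F [-0.2  1.   0.2] gap 93.9
dp [ -1.5   1.3 150.9] dr [-0.1  0.1  0.6]
```

Emit:
apply_moves([
  {"fingers": 100,"delta_pos": [-1.5,3.4,45],"delta_rot": [0,0,0]},
  {"fingers": 100,"delta_pos": [-1.5,3.4,90],"delta_rot": [0,0,0]},
  {"fingers": 100,"delta_pos": [-1.5,3.4,130],"delta_rot": [0,0,0]},
  {"fingers": 100,"delta_pos": [-1.5,3.4,151],"delta_rot": [0,0,0]},
  {"fingers": 50,"delta_pos": [-1.5,3.4,151],"delta_rot": [0,0,0]},
  {"fingers": 0,"delta_pos": [-1.5,3.4,151],"delta_rot": [0,0,0]},
  {"fingers": 0,"delta_pos": [-1.5,3.4,151],"delta_rot": [0,0,0]},
  {"fingers": 0,"delta_pos": [-1.5,3.4,151],"delta_rot": [0,0,0]},
], grip_force=40)

```text
time: 2.35
tool_pos: [556.3, 226.0, 51.0]
tcp_rot: [0.807, 0.59, 0.001, -0.0]
wrist_force: [-0.3, -0.0, 0.1]
finger_gap: 65.8
grip_force: 0.0
```

```bash
python3 go.py 553 226 160 -0.32
```

```text
t 2.35 pos [556.3 226.   51. ] F [-0.3 -0.   0.1] gap 65.8
dp [  -0.8   -3.  -109. ] dr [ 0.1 -0.1  0.6]
```

Emit:
apply_moves([
  {"fingers": 0,"delta_pos": [0,0,0],"delta_rot": [0,0,0]},
  {"fingers": 0,"delta_pos": [0,0,0],"delta_rot": [0,0,0]},
  {"fingers": 0,"delta_pos": [0,0,0],"delta_rot": [0,0,0]},
  {"fingers": 0,"delta_pos": [0,0,0],"delta_rot": [0,0,0]},
  {"fingers": 0,"delta_pos": [0,0,0],"delta_rot": [0,0,0]},
  {"fingers": 0,"delta_pos": [0,0,0],"delta_rot": [0,0,0]},
  {"fingers": 0,"delta_pos": [0,0,0],"delta_rot": [0,0,0]},
])

```text
time: 3.05
tool_pos: [554.7, 225.5, 49.3]
tcp_rot: [0.808, 0.59, -0.001, -0.001]
wrist_force: [-5.6, 1.6, 4.8]
finger_gap: 13.6
grip_force: 40.0
```

Emit:
apply_moves([
  {"fingers": 0,"delta_pos": [0,0,-20],"delta_rot": [0,0,0]},
  {"fingers": 0,"delta_pos": [0,0,-60],"delta_rot": [0,0,0]},
  {"fingers": 0,"delta_pos": [0,0,-100],"delta_rot": [0,0,0]},
  {"fingers": 0,"delta_pos": [0,0,-130],"delta_rot": [0,0,0]},
  {"fingers": 0,"delta_pos": [0,0,-130],"delta_rot": [0,0,0]},
  {"fingers": 0,"delta_pos": [0,0,-130],"delta_rot": [0,0,0]},
])

```text
time: 3.65
tool_pos: [555.2, 225.4, 178.8]
tcp_rot: [0.808, 0.59, -0.0, -0.0]
wrist_force: [-0.4, 0.4, -7.2]
finger_gap: 13.8
grip_force: 40.0
```

```bash
python3 - <<'E'
from h import *
p=[561.738,-214.419,.214]
for x in (-75,0): print(T(p,[[x,45,0]]))
E
python3 go.py 479 -186 180 0.214
```

```text
[[ 478.89214047 -186.37325951    0.        ]]
[[ 552.18133446 -170.44548361    0.        ]]
t 3.65 pos [555.2 225.4 178.8] F [-0.4  0.4 -7.2] gap 13.8
dp [-415.1   52.6   -1.2] dr [ -0.  -0. -30.]
```

Emit:
apply_moves([
  {"fingers": 0,"delta_pos": [-20,2,-1],"delta_rot": [0,0,-2]},
  {"fingers": 0,"delta_pos": [-60,8,-1],"delta_rot": [0,0,-5]},
  {"fingers": 0,"delta_pos": [-100,13,-1],"delta_rot": [0,0,-8]},
  {"fingers": 0,"delta_pos": [-140,18,-1],"delta_rot": [0,0,-11]},
  {"fingers": 0,"delta_pos": [-180,23,-1],"delta_rot": [0,0,-14]},
  {"fingers": 0,"delta_pos": [-220,28,-1],"delta_rot": [0,0,-17]},
  {"fingers": 0,"delta_pos": [-260,33,-1],"delta_rot": [0,0,-20]},
  {"fingers": 0,"delta_pos": [-290,37,-1],"delta_rot": [0,0,-22]},
])

```text
time: 4.45
tool_pos: [500.5, -64.6, 178.7]
tcp_rot: [0.68, 0.733, -0.001, -0.001]
wrist_force: [-0.3, 1.0, -5.5]
finger_gap: 13.7
grip_force: 40.0
```

```bash
python3 go.py 479 -186 180 0.214
```

```text
t 4.45 pos [500.5 -64.6 178.7] F [-0.3  1.  -5.5] gap 13.7
dp [-119.5  -30.6   -1.2] dr [-0.2  0.  -8. ]
```

Emit:
apply_moves([
  {"fingers": 0,"delta_pos": [-40,-10,-1],"delta_rot": [0,0,-3]},
  {"fingers": 0,"delta_pos": [-80,-20,-1],"delta_rot": [0,0,-6]},
  {"fingers": 0,"delta_pos": [-110,-28,-1],"delta_rot": [0,0,-8]},
  {"fingers": 0,"delta_pos": [-119.5,-30.6,-1],"delta_rot": [0,0,-8]},
  {"fingers": 0,"delta_pos": [-119.5,-30.6,-1],"delta_rot": [0,0,-8]},
  {"fingers": 0,"delta_pos": [-119.5,-30.6,-1],"delta_rot": [0,0,-8]},
  {"fingers": 0,"delta_pos": [-119.5,-30.6,-1],"delta_rot": [0,0,-8]},
])

```text
time: 5.15
tool_pos: [481.0, -182.2, 180.8]
tcp_rot: [0.627, 0.779, -0.0, -0.001]
wrist_force: [0.2, 0.2, -5.7]
finger_gap: 13.8
grip_force: 40.0
```

```bash
python3 - <<'E'
from h import *
from station import vision
w=vision.snapshot("wrist"); sd=vision.snapshot("side"); t=vision.snapshot("top"); pickle.dump((w,sd,t),open("w2.pkl","wb"))
a=sd["img"][220:390,235:435]; d=pickle.load(open("s0.pkl","rb"))["side"]["img"][220:390,235:435]
b=cv2.resize(w["img"],(400,300))
o=np.vstack([np.hstack([cv2.resize(d,(400,340)),cv2.resize(a,(400,340))]),np.hstack([b,cv2.resize(t["img"][120:270,310:460],(300,300)),np.zeros((300,100,3),np.uint8)])])[:600]
cv2.imwrite("pics/m2.png",o)
E
python3 go.py 479 -186 180 0.214
```

```text
t 5.3 pos [ 481.2 -182.7  181.3] F [ 0.6 -0.3 -6.2] gap 13.8
dp [-2.8 -2.9  1.3] dr [-0.  -0.   0.1]
```

View pics/m2.png

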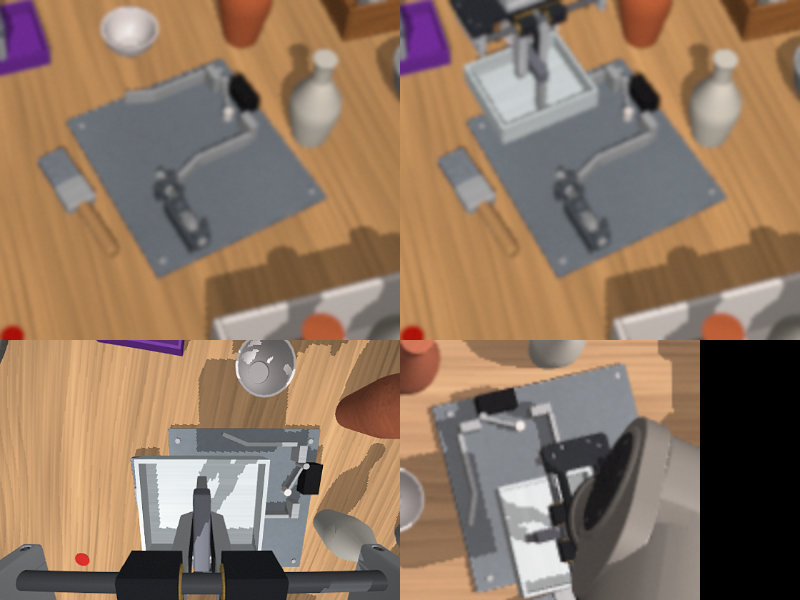

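The side view at 2x shows dock corners at (222,60), (326,196), (160,277) and (67,122), which agrees with the top fit. I'll look at the wrist view enlarged for exact dock and tray edges.

```bash
python3 - <<'E'
from h import *
w,sd,t=pickle.load(open("w2.pkl","rb"))
c=w["img"][100:340,170:490]; cv2.imwrite("pics/w2c.png",cv2.resize(c,None,fx=2.5,fy=2.5,interpolation=cv2.INTER_CUBIC))
E
```

```text
(no output)
```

View pics/w2c.png

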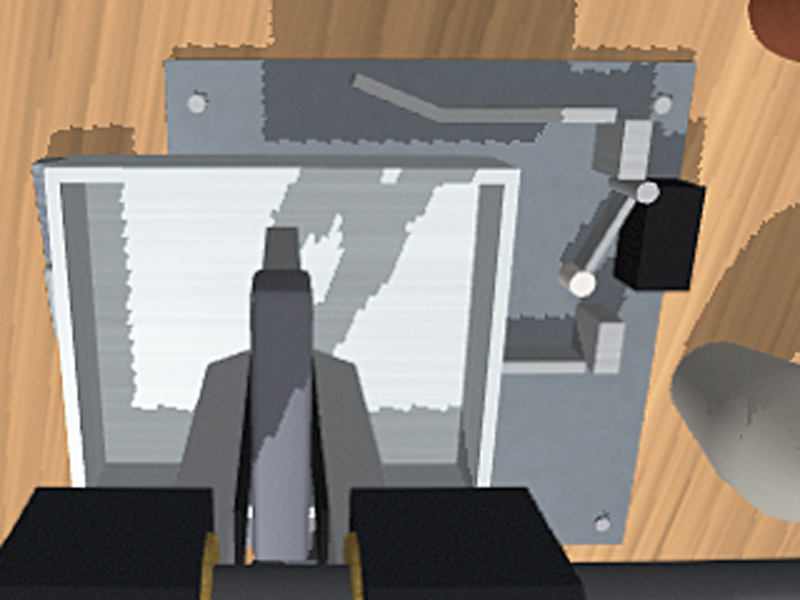

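```bash
python3 - <<'E'
from h import *
w,sd,t=pickle.load(open("w2.pkl","rb")); d0=pickle.load(open("s0.pkl","rb"))
k=lambda a:(np.array(a,float)+.5)/2.5-.5+[170,100]
DC=np.array([[125,132.5,8],[125,-132.5,8],[-125,-132.5,8],[-125,132.5,8]])
wu=k([[695,60],[622,543],[165,60]]); WL=DC[[0,1,3]]
kt=lambda a:(np.array(a,float)-[363,0])/3.3+[320,125]-0.35
du=kt([[383,93],[700,24],[775,322],[458,397]])
su=np.array([[222,60],[326,196],[160,277],[67,122]])/2.+[235,220]-.25
p0=[561,-214,.214]
for n,o in (("wrist",[(w,WL,wu)]),("side",[(sd,DC,su)]),("top",[(d0["top"],DC,du)]),("all",[(w,WL,wu),(sd,DC,su),(d0["top"],DC,du)])):
    print(n,fit(o,p0))
# tray in hand, wrist
obs=k([[520,168],[45,168]]); side=k([[490,487],[76,487]])
for z in (162,):
  def f(v):
    p=v[:3]; r=(proj(w,T(p,[[65,55,z],[-65,55,z]]))-obs).ravel()
    s=proj(w,T(p,[[65,v[3],z],[-65,v[4],z]]))-side
    return np.r_[r,s.ravel()]
  r=least_squares(f,[481,-183,.21,-20,-20]); print("tray",r.x.round(3),np.abs(r.fun).max())
pw,_=fit([(w,WL,wu)],p0)
print("roller in dock",inv(pw,back(w,k([[582,284]]),31)),"guides",inv(pw,back(w,k([[440,122],[550,122],[560,358]]),28)),"stops",inv(pw,back(w,k([[625,120],[598,372]]),38)))
E
```

```text
wrist (array([ 5.61765966e+02, -2.14389755e+02,  2.18604596e-01]), np.float64(0.6917882119955835))
side (array([ 5.63462419e+02, -2.15996678e+02,  2.20786158e-01]), np.float64(0.6232235499719312))
top (array([ 5.61738436e+02, -2.14419430e+02,  2.13596477e-01]), np.float64(0.5016690342194183))
all (array([ 5.62113544e+02, -2.14669555e+02,  2.18543091e-01]), np.float64(0.7078584149417776))
tray [ 4.83465e+02 -1.82179e+02  2.17000e-01 -4.38000e+01 -4.37450e+01] 1.1204678886158774
roller in dock [[72.24569589 30.20837414 31.        ]] guides [[  1.04704608 105.08891916  28.        ]
 [ 50.57880279 105.23482752  28.        ]
 [ 67.00807732  -8.75568506  28.        ]] stops [[ 79.96151572 107.04525026  38.        ]
 [ 82.20645666 -11.92158275  38.        ]]
```

```bash
python3 - <<'E'
from h import *
w,sd,t=pickle.load(open("w2.pkl","rb")); t=pickle.load(open("s0.pkl","rb"))["top"]
k=lambda a:(np.array(a,float)+.5)/2.5-.5+[170,100]
kt=lambda a:(np.array(a,float)-[363,0])/3.3+[320,125]-0.35
p=[561.9,-214.5,.2175]
print("wrist",inv(p,back(w,k([[500,108],[500,122],[550,358],[550,372],[582,284]]),28)).round(1).tolist())
# top image: profile across bay along dock x=30,50 at z=28 ; print brightness
g=cv2.cvtColor(t["img"],cv2.COLOR_BGR2GRAY).astype(np.float32)
gw=cv2.cvtColor(w["img"],cv2.COLOR_BGR2GRAY).astype(np.float32)
for nm,im,s in(("top",g,t),("wrist",gw,w)):
  for side in (1,-1):
    ys=45+side*np.arange(50,72,1.); acc=0
    for x in (np.arange(10,70,4) if nm=="top" else np.arange(50,72,3)):
      u=proj(s,T(p,np.c_[np.full(len(ys),x),ys,np.full(len(ys),28)])).astype(np.float32)
      acc=acc+cv2.remap(im,u[:,0].copy(),u[:,1].copy(),cv2.INTER_LINEAR).ravel()
    print(nm,side,(acc/acc.max()*100).round().astype(int).tolist())
E
```

```text
wrist [[27.3, 111.5, 28.0], [27.8, 105.3, 28.0], [61.9, -8.5, 28.0], [62.7, -16.0, 28.0], [73.4, 29.5, 28.0]]
top 1 [74, 74, 74, 73, 73, 74, 74, 74, 76, 80, 86, 92, 97, 100, 99, 93, 83, 72, 60, 51, 48, 48]
top -1 [45, 42, 40, 42, 49, 63, 80, 93, 100, 100, 97, 91, 83, 77, 74, 73, 73, 73, 73, 73, 73, 73]
wrist 1 [76, 76, 77, 77, 76, 76, 76, 76, 76, 75, 79, 100, 96, 96, 99, 100, 89, 65, 47, 52, 53, 53]
wrist -1 [45, 46, 45, 42, 46, 61, 85, 96, 99, 98, 100, 90, 77, 68, 69, 70, 70, 70, 71, 71, 71, 71]
```

Top and wrist profiles agree that the bay centreline lies at y≈47.4 in my fitted frame, which is the line I'll use.

```bash
python3 - <<'E'
from h import *
p=[561.9,-214.5,.2175]
print(T(p,[[-80,47.4,0],[16,47.4,0]]))
E
python3 go.py 473.5 -185.4 60 0.2175
```

```text
[[ 473.55639407 -185.47988128    0.        ]
 [ 567.29463149 -164.76411807    0.        ]]
t 5.3 pos [ 481.2 -182.7  181.3] F [ 0.6 -0.3 -6.2] gap 13.8
dp [ -1.   -8.1 121.3] dr [-0.  -0.  -0.1]
```

Emit:
apply_moves([
  {"fingers": 0,"delta_pos": [-1,3.9,20],"delta_rot": [0,0,-0.1]},
  {"fingers": 0,"delta_pos": [-1,3.9,60],"delta_rot": [0,0,-0.1]},
  {"fingers": 0,"delta_pos": [-1,3.9,90],"delta_rot": [0,0,-0.1]},
  {"fingers": 0,"delta_pos": [-1,3.9,100],"delta_rot": [0,0,-0.1]},
  {"fingers": 0,"delta_pos": [-1,3.9,100],"delta_rot": [0,0,-0.1]},
  {"fingers": 0,"delta_pos": [-1,3.9,100],"delta_rot": [0,0,-0.1]},
  {"fingers": 0,"delta_pos": [-1,3.9,100],"delta_rot": [0,0,-0.1]},
])

```text
time: 6.0
tool_pos: [486.1, -184.0, 82.9]
tcp_rot: [0.627, 0.779, 0.001, 0.001]
wrist_force: [-0.1, 0.3, -5.4]
finger_gap: 13.7
grip_force: 40.0
```

```bash
python3 go.py 485.2 -182.8 58.5 0.2175
```

```text
t 6.0 pos [ 486.1 -184.    82.9] F [-0.1  0.3 -5.4] gap 13.7
dp [ 1.3 -0.6 24.4] dr [ 0.1  0.  -0.1]
```

Emit:
apply_moves([
  {"fingers": 0,"delta_pos": [0.5,0,8],"delta_rot": [0,0,0]},
  {"fingers": 0,"delta_pos": [0.5,0,16],"delta_rot": [0,0,0]},
  {"fingers": 0,"delta_pos": [0.5,0,23],"delta_rot": [0,0,0]},
  {"fingers": 0,"delta_pos": [0.5,0,23],"delta_rot": [0,0,0]},
  {"fingers": 0,"delta_pos": [0.5,0,23],"delta_rot": [0,0,0]},
  {"fingers": 0,"delta_pos": [0.5,0,23],"delta_rot": [0,0,0]},
  {"fingers": 0,"delta_pos": [0.5,0,23],"delta_rot": [0,0,0]},
])

```text
time: 6.7
tool_pos: [484.9, -183.4, 58.6]
tcp_rot: [0.627, 0.779, -0.0, 0.0]
wrist_force: [-0.2, -0.2, -6.3]
finger_gap: 13.6
grip_force: 40.0
```

```bash
python3 go.py 485.2 -182.8 58.5 0.2175; python3 - <<'E'
from h import *
from station import vision
w=vision.snapshot("wrist"); pickle.dump(w,open("w3.pkl","wb"))
c=w["img"][120:360,170:490]; cv2.imwrite("pics/w3c.png",cv2.resize(c,None,fx=2.5,fy=2.5,interpolation=cv2.INTER_CUBIC))
E
python3 go.py 485.2 -182.8 58.5 0.2175
```

```text
t 6.7 pos [ 484.9 -183.4   58.6] F [-0.2 -0.2 -6.3] gap 13.6
dp [0.5 0.4 0.1] dr [ 0.   0.  -0.1]
t 6.75 pos [ 484.9 -183.4   58.6] F [ 0.5 -0.3 -5.2] gap 13.9
dp [0.5 0.4 0.1] dr [ 0.   0.  -0.1]
```

View pics/w3c.png

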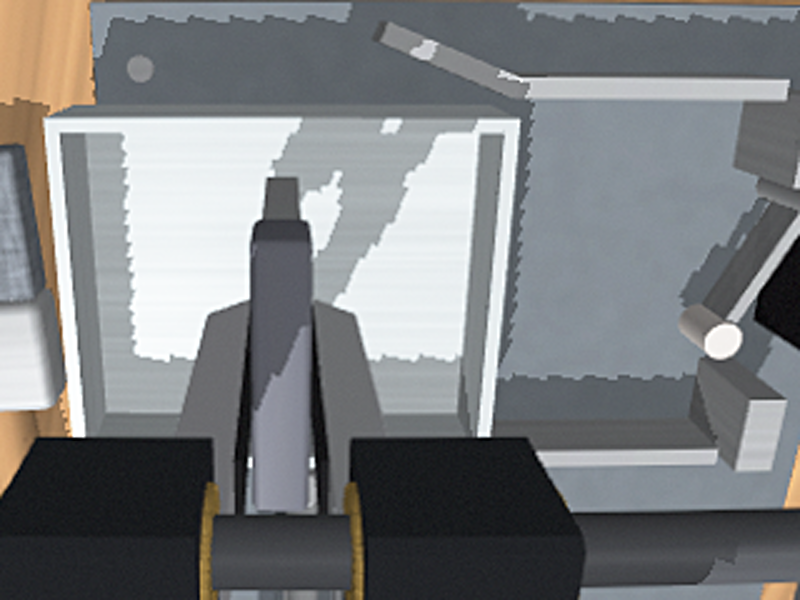

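The tray is just inside the mouth: its rim's +y edge is at row 117 from (45,117) to (520,120), the +y guide's inner top edge is at row ~100 and the −y one at row ~450. I'll compute the lateral gap.

```bash
python3 - <<'E'
from h import *
w=pickle.load(open("w3.pkl","rb"))
k=lambda a:(np.array(a,float)+.5)/2.5-.5+[170,120]
p=[561.9,-214.5,.2175]
print("guides",inv(p,back(w,k([[540,100],[780,101],[560,450],[710,450]]),28)).round(1).tolist())
print("tray +y edge",inv(p,back(w,k([[50,116],[515,118]]),39.3)).round(1).tolist(),"sides",inv(p,back(w,k([[521,125],[493,430]]),39.3)).round(1).tolist())
print(T(p,[[16,47.4,0]]))
E
python3 go.py 560.5 -166.3 58.5 0.2175
```

```text
guides [[7.4, 105.0, 28.0], [78.1, 105.2, 28.0], [25.8, -10.0, 28.0], [77.0, -10.8, 28.0]]
tray +y edge [[-129.3, 102.1, 39.3], [-3.0, 101.4, 39.3]] sides [[-1.2, 99.5, 39.3], [-1.0, 4.9, 39.3]]
[[ 567.29463149 -164.76411807    0.        ]]
t 6.75 pos [ 484.9 -183.4   58.6] F [ 0.5 -0.3 -5.2] gap 13.9
dp [ 0.5 77.5  0.1] dr [ 0.   0.  -0.1]
```

Emit:
apply_moves([
  {"fingers": 0,"delta_pos": [0.6,8,0],"delta_rot": [0,0,0]},
  {"fingers": 0,"delta_pos": [0.6,20,0],"delta_rot": [0,0,0]},
  {"fingers": 0,"delta_pos": [0.6,32,0],"delta_rot": [0,0,0]},
  {"fingers": 0,"delta_pos": [0.6,44,0],"delta_rot": [0,0,0]},
  {"fingers": 0,"delta_pos": [0.6,56,0],"delta_rot": [0,0,0]},
  {"fingers": 0,"delta_pos": [0.6,66,0],"delta_rot": [0,0,0]},
  {"fingers": 0,"delta_pos": [0.6,72,0],"delta_rot": [0,0,0]},
  {"fingers": 0,"delta_pos": [0.6,72,0],"delta_rot": [0,0,0]},
])

```text
time: 7.55
tool_pos: [555.7, -167.1, 58.3]
tcp_rot: [0.627, 0.779, -0.0, 0.0]
wrist_force: [-0.3, -0.3, -5.7]
finger_gap: 13.3
grip_force: 40.0
```

```bash
python3 go.py 567.3 -164.8 58 0.2175
```

```text
t 7.55 pos [ 555.7 -167.1   58.3] F [-0.3 -0.3 -5.7] gap 13.3
dp [-0.2 11.8  0.3] dr [-0.   0.  -0.1]
```

Emit:
apply_moves([
  {"fingers": 0,"delta_pos": [0,2,0.3],"delta_rot": [0,0,0]},
  {"fingers": 0,"delta_pos": [0,4,0.3],"delta_rot": [0,0,0]},
  {"fingers": 0,"delta_pos": [0,6,0.3],"delta_rot": [0,0,0]},
  {"fingers": 0,"delta_pos": [0,7,0.3],"delta_rot": [0,0,0]},
  {"fingers": 0,"delta_pos": [0,8,0.3],"delta_rot": [0,0,0]},
  {"fingers": 0,"delta_pos": [0,8,0.3],"delta_rot": [0,0,0]},
])

```text
time: 8.15
tool_pos: [563.0, -165.6, 58.2]
tcp_rot: [0.627, 0.779, -0.0, 0.0]
wrist_force: [-0.5, -0.2, -5.5]
finger_gap: 13.4
grip_force: 40.0
```

Emit:
apply_moves([
  {"fingers": 0,"delta_pos": [0,1,0.5],"delta_rot": [0,0,0]},
  {"fingers": 0,"delta_pos": [0,2,0.5],"delta_rot": [0,0,0]},
  {"fingers": 0,"delta_pos": [0,3,0.5],"delta_rot": [0,0,0]},
  {"fingers": 0,"delta_pos": [0,4,0.5],"delta_rot": [0,0,0]},
  {"fingers": 0,"delta_pos": [0,4,0.5],"delta_rot": [0,0,0]},
])

```text
time: 8.65
tool_pos: [564.7, -165.3, 57.4]
tcp_rot: [0.627, 0.779, -0.001, -0.001]
wrist_force: [-12.5, -2.0, 2.9]
finger_gap: 13.6
grip_force: 40.0
```

Emit:
apply_moves([
  {"fingers": 15,"delta_pos": [0,0,0],"delta_rot": [0,0,0]},
  {"fingers": 40,"delta_pos": [0,0,0],"delta_rot": [0,0,0]},
  {"fingers": 40,"delta_pos": [0,0,0],"delta_rot": [0,0,0]},
  {"fingers": 40,"delta_pos": [0,0,0],"delta_rot": [0,0,0]},
  {"fingers": 40,"delta_pos": [0,0,0],"delta_rot": [0,0,0]},
])

```text
time: 9.15
tool_pos: [567.2, -164.6, 57.9]
tcp_rot: [0.627, 0.779, 0.0, 0.0]
wrist_force: [0.1, -0.4, 0.3]
finger_gap: 37.3
grip_force: 0.0
```

```bash
python3 - <<'E'
from h import *
from station import vision
w=vision.snapshot("wrist"); pickle.dump(w,open("w4.pkl","wb"))
c=w["img"][120:360,200:520]; cv2.imwrite("pics/w4c.png",cv2.resize(c,None,fx=2.5,fy=2.5,interpolation=cv2.INTER_CUBIC))
E
python3 go.py 564.7 -165.3 160 0.2175
```

```text
t 9.2 pos [ 567.2 -164.6   57.8] F [-0.4  0.3 -0.4] gap 37.6
dp [-1.000e-01 -2.500e+00 -1.022e+02] dr [ 0.   0.  -0.1]
```

View pics/w4c.png

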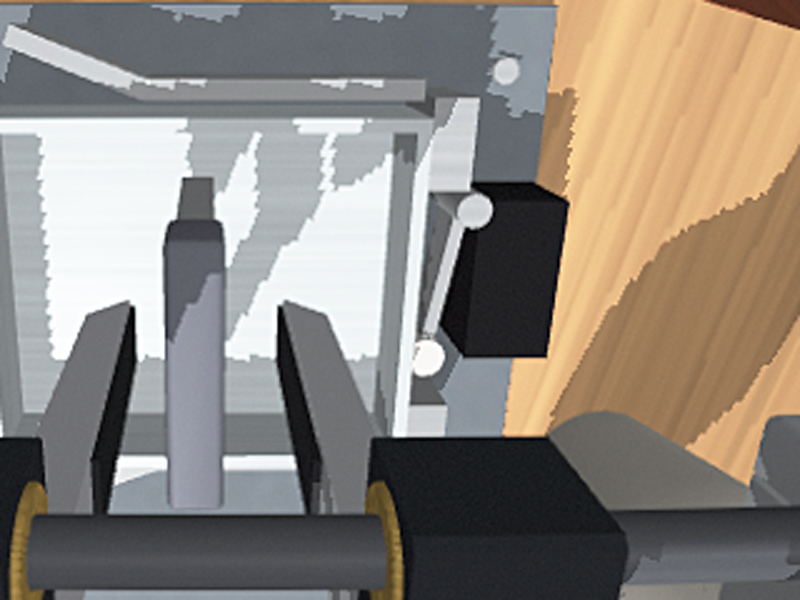

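Tray is home: the lever lies folded against the rear edge, with the roller at (428,357). Next is the bolt.

Emit:
apply_moves([
  {"fingers": 60,"delta_pos": [0,-2.5,0],"delta_rot": [0,0,0]},
  {"fingers": 60,"delta_pos": [0,-2.5,-30],"delta_rot": [0,0,0]},
  {"fingers": 60,"delta_pos": [0,-2.5,-70],"delta_rot": [0,0,0]},
  {"fingers": 60,"delta_pos": [0,-2.5,-110],"delta_rot": [0,0,0]},
  {"fingers": 60,"delta_pos": [0,-2.5,-145],"delta_rot": [0,0,0]},
  {"fingers": 60,"delta_pos": [0,-2.5,-145],"delta_rot": [0,0,0]},
])

```text
time: 9.8
tool_pos: [566.3, -166.1, 207.1]
tcp_rot: [0.627, 0.779, 0.002, 0.003]
wrist_force: [0.8, -0.7, 0.0]
finger_gap: 56.4
grip_force: 0.0
```

```bash
python3 go.py 513 -322 200 -1.353
```

```text
t 9.8 pos [ 566.3 -166.1  207.1] F [ 0.8 -0.7  0. ] gap 56.4
dp [-140.9  -85.5    6.8] dr [ 0.4 -0.2 89.9]
```

Emit:
apply_moves([
  {"fingers": 60,"delta_pos": [-13,-8,3],"delta_rot": [0,0,8]},
  {"fingers": 60,"delta_pos": [-26,-16,3],"delta_rot": [0,0,16]},
  {"fingers": 60,"delta_pos": [-39,-24,3],"delta_rot": [0,0,24]},
  {"fingers": 60,"delta_pos": [-52,-32,3],"delta_rot": [0,0,32]},
  {"fingers": 60,"delta_pos": [-65,-40,3],"delta_rot": [0,0,40]},
  {"fingers": 60,"delta_pos": [-78,-48,3],"delta_rot": [0,0,48]},
  {"fingers": 60,"delta_pos": [-91,-56,3],"delta_rot": [0,0,56]},
  {"fingers": 60,"delta_pos": [-104,-64,3],"delta_rot": [0,0,64]},
])

```text
time: 10.6
tool_pos: [523.6, -281.0, 199.2]
tcp_rot: [0.945, 0.326, -0.0, -0.0]
wrist_force: [-0.2, 0.1, 0.2]
finger_gap: 56.4
grip_force: 0.0
```

```bash
python3 go.py 513 -322 200 -1.353
```

```text
t 10.6 pos [ 523.6 -281.   199.2] F [-0.2  0.1  0.2] gap 56.4
dp [-33.6  25.8  -0.8] dr [-0.   0.  25.6]
```

```bash
python3 go.py 440 -338 200 -1.353
```

```text
t 10.6 pos [ 523.6 -281.   199.2] F [-0.2  0.1  0.2] gap 56.4
dp [-101.    -6.6   -0.8] dr [-0.   0.  25.6]
```

Emit:
apply_moves([
  {"fingers": 60,"delta_pos": [-30,-2,-1],"delta_rot": [0,0,7]},
  {"fingers": 60,"delta_pos": [-60,-4,-1],"delta_rot": [0,0,14]},
  {"fingers": 60,"delta_pos": [-85,-6,-1],"delta_rot": [0,0,21]},
  {"fingers": 60,"delta_pos": [-101,-6.6,-1],"delta_rot": [0,0,25.6]},
  {"fingers": 60,"delta_pos": [-101,-6.6,-1],"delta_rot": [0,0,25.6]},
  {"fingers": 60,"delta_pos": [-101,-6.6,-1],"delta_rot": [0,0,25.6]},
])

```text
time: 11.2
tool_pos: [441.0, -337.8, 200.4]
tcp_rot: [0.994, 0.112, -0.0, -0.0]
wrist_force: [0.5, 0.1, -0.3]
finger_gap: 56.3
grip_force: 0.0
```

```bash
python3 - <<'E'
from h import *
from station import vision
w=vision.snapshot("wrist"); pickle.dump(w,open("w5.pkl","wb"))
p=[560.6,-212.3,.2175]
im=cv2.resize(w["img"],None,fx=1.4,fy=1.4)
for L in ([-60-53*np.sin(.3),-97,30+53*np.cos(.3)],[-60,-20,30],[-113,-50,30],[-60,-38,42],[-60,-122,42]):
    u=proj(w,T(p,[L]))[0]; print(u.round()); cv2.circle(im,tuple(int(a*1.4) for a in u),5,(0,0,255),1)
cv2.imwrite("pics/w5.png",im)
E
```

```text
[282. 141.]
[216. 124.]
[243. 170.]
[229. 124.]
[305. 125.]
```

View pics/w5.png

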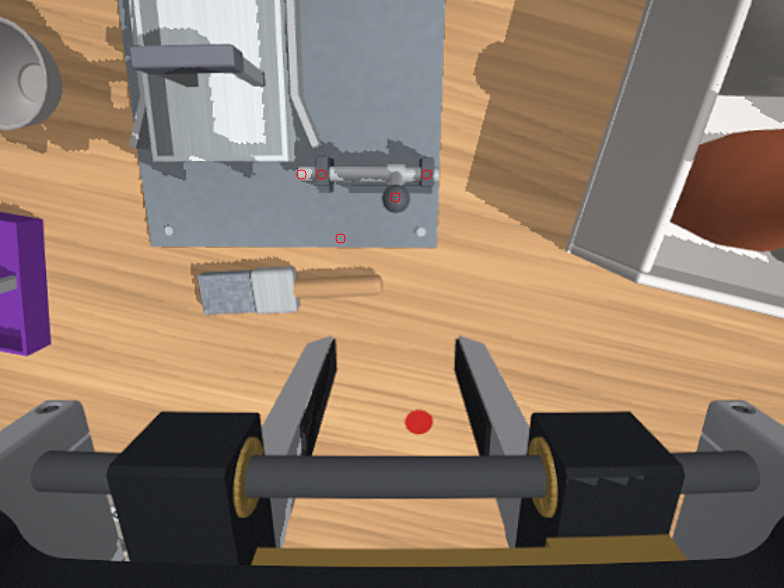

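The projections land on the saddles, bolt tip and knob (396,198), so bolt ≈3 mm and handle ≈0.3 rad. Going to grasp the knob.

```bash
python3 - <<'E'
from h import *
p=[560.6,-212.3,.2175]
print(T(p,[[-75.7,-97,0],[-75.7,-47,0]]))
E
python3 go.py 507.6 -323.3 68 -1.353
```

```text
[[ 507.61504644 -323.34991984    0.        ]
 [ 496.82558643 -274.52792118    0.        ]]
t 11.25 pos [ 441.4 -337.5  200.4] F [-0.5 -0.   0.5] gap 56.1
dp [ 67.7   1.  132.4] dr [-0.   0.   0.4]
```

Emit:
apply_moves([
  {"fingers": 60,"delta_pos": [40,0.5,20],"delta_rot": [0,0,0]},
  {"fingers": 60,"delta_pos": [67.7,1,50],"delta_rot": [0,0,0]},
  {"fingers": 60,"delta_pos": [67.7,1,90],"delta_rot": [0,0,0]},
  {"fingers": 60,"delta_pos": [67.7,1,120],"delta_rot": [0,0,0]},
  {"fingers": 60,"delta_pos": [67.7,1,132],"delta_rot": [0,0,0]},
  {"fingers": 60,"delta_pos": [67.7,1,132],"delta_rot": [0,0,0]},
  {"fingers": 0,"delta_pos": [67.7,1,132],"delta_rot": [0,0,0]},
  {"fingers": 0,"delta_pos": [67.7,1,132],"delta_rot": [0,0,0]},
], grip_force=8)

```text
time: 12.05
tool_pos: [508.0, -324.5, 70.3]
tcp_rot: [0.994, 0.111, 0.001, 0.0]
wrist_force: [0.6, -0.2, 0.5]
finger_gap: 43.6
grip_force: 0.0
```

Emit:
apply_moves([
  {"fingers": 0,"delta_pos": [0,0,0],"delta_rot": [0,0,0]},
  {"fingers": 0,"delta_pos": [0,0,0],"delta_rot": [0,0,0]},
  {"fingers": 0,"delta_pos": [0,0,0],"delta_rot": [0,0,0]},
  {"fingers": 0,"delta_pos": [0,0,0],"delta_rot": [0,0,0]},
  {"fingers": 0,"delta_pos": [0,0,0],"delta_rot": [0,0,0]},
])

```text
time: 12.55
tool_pos: [507.1, -324.1, 68.9]
tcp_rot: [0.994, 0.111, 0.0, -0.0]
wrist_force: [-1.5, 0.8, 4.3]
finger_gap: 18.9
grip_force: 8.0
```

```bash
python3 go.py 496.8 -274.5 68 -1.353
```

```text
t 12.55 pos [ 507.1 -324.1   68.9] F [-1.5  0.8  4.3] gap 18.9
dp [  0.9 -50.7   0.9] dr [-0.  -0.   0.3]
```

Emit:
apply_moves([
  {"fingers": 0,"delta_pos": [0,-6,0],"delta_rot": [0,0,0]},
  {"fingers": 0,"delta_pos": [0,-14,0],"delta_rot": [0,0,0]},
  {"fingers": 0,"delta_pos": [0,-22,0],"delta_rot": [0,0,0]},
  {"fingers": 0,"delta_pos": [0,-30,0],"delta_rot": [0,0,0]},
  {"fingers": 0,"delta_pos": [0,-38,0],"delta_rot": [0,0,0]},
  {"fingers": 0,"delta_pos": [0,-44,0],"delta_rot": [0,0,0]},
  {"fingers": 0,"delta_pos": [0,-48,0],"delta_rot": [0,0,0]},
  {"fingers": 0,"delta_pos": [0,-48,0],"delta_rot": [0,0,0]},
])

```text
time: 13.35
tool_pos: [496.5, -277.0, 68.9]
tcp_rot: [0.994, 0.111, 0.0, 0.001]
wrist_force: [0.5, -4.8, 1.2]
finger_gap: 18.8
grip_force: 8.0
```

```bash
python3 go.py 496.8 -274.5 68 -1.353
```

```text
t 13.35 pos [ 496.5 -277.    68.9] F [ 0.5 -4.8  1.2] gap 18.8
dp [ 0.8 -2.3  0.9] dr [ 0.1 -0.   0.3]
```

Emit:
apply_moves([
  {"fingers": 0,"delta_pos": [0,-1.5,0],"delta_rot": [0,0,0]},
  {"fingers": 0,"delta_pos": [0,-2.5,0],"delta_rot": [0,0,0]},
  {"fingers": 0,"delta_pos": [0,-2.5,0],"delta_rot": [0,0,0]},
])

```text
time: 13.65
tool_pos: [496.4, -276.3, 69.2]
tcp_rot: [0.994, 0.111, 0.001, 0.002]
wrist_force: [3.7, -12.4, -0.7]
finger_gap: 19.3
grip_force: 8.0
```

```bash
python3 go.py 496.8 -274.5 68 -1.353
```

```text
t 13.65 pos [ 496.4 -276.3   69.2] F [  3.7 -12.4  -0.7] gap 19.3
dp [ 0.8 -1.6  1.2] dr [ 0.2 -0.1  0.3]
```

Emit:
apply_moves([
  {"fingers": 0,"delta_pos": [-7,1.5,2.8],"delta_rot": [0,0,0]},
  {"fingers": 0,"delta_pos": [-14.3,1.5,6.9],"delta_rot": [0,0,0]},
  {"fingers": 0,"delta_pos": [-20,1.5,11.5],"delta_rot": [0,0,0]},
  {"fingers": 0,"delta_pos": [-24.2,1.5,15.6],"delta_rot": [0,0,0]},
  {"fingers": 0,"delta_pos": [-28.5,1.5,21],"delta_rot": [0,0,0]},
  {"fingers": 0,"delta_pos": [-31.6,1.5,26.6],"delta_rot": [0,0,0]},
  {"fingers": 0,"delta_pos": [-31.6,1.5,26.6],"delta_rot": [0,0,0]},
])

```text
time: 14.35
tool_pos: [465.3, -283.6, 41.8]
tcp_rot: [0.994, 0.111, 0.0, 0.001]
wrist_force: [1.5, -6.2, -0.1]
finger_gap: 19.4
grip_force: 8.0
```

```bash
python3 go.py 496.8 -274.5 68 -1.353
```

```text
t 14.35 pos [ 465.3 -283.6   41.8] F [ 1.5 -6.2 -0.1] gap 19.4
dp [ 32.7  -1.9 -26.2] dr [ 0.1 -0.   0.3]
```

Emit:
apply_moves([
  {"fingers": 0,"delta_pos": [-2,0.5,5],"delta_rot": [0,0,0]},
  {"fingers": 0,"delta_pos": [-3.8,0.5,9.8],"delta_rot": [0,0,0]},
  {"fingers": 0,"delta_pos": [-4.8,0.5,14],"delta_rot": [0,0,0]},
  {"fingers": 0,"delta_pos": [-5.3,0.5,17.6],"delta_rot": [0,0,0]},
  {"fingers": 0,"delta_pos": [-5.6,0.5,21],"delta_rot": [0,0,0]},
  {"fingers": 0,"delta_pos": [-5.7,0.5,24],"delta_rot": [0,0,0]},
  {"fingers": 0,"delta_pos": [-5.7,0.5,24],"delta_rot": [0,0,0]},
  {"fingers": 0,"delta_pos": [-5.7,0.5,24],"delta_rot": [0,0,0]},
])

```text
time: 15.15
tool_pos: [459.9, -285.0, 18.0]
tcp_rot: [0.994, 0.111, -0.0, -0.0]
wrist_force: [-0.1, -3.7, -0.7]
finger_gap: 19.4
grip_force: 8.0
```

```bash
python3 go.py 496.8 -274.5 68 -1.353
```

```text
t 15.15 pos [ 459.9 -285.    18. ] F [-0.1 -3.7 -0.7] gap 19.4
dp [ 38.3  -2.1 -50. ] dr [-0.   0.   0.3]
```

Emit:
apply_moves([
  {"fingers": 40,"delta_pos": [0,0,0],"delta_rot": [0,0,0]},
  {"fingers": 40,"delta_pos": [0,0,0],"delta_rot": [0,0,0]},
  {"fingers": 40,"delta_pos": [0,0,0],"delta_rot": [0,0,0]},
  {"fingers": 40,"delta_pos": [0,0,0],"delta_rot": [0,0,0]},
  {"fingers": 40,"delta_pos": [0,0,-30],"delta_rot": [0,0,0]},
  {"fingers": 40,"delta_pos": [-30,0,-70],"delta_rot": [0,0,0]},
  {"fingers": 40,"delta_pos": [-50,0,-110],"delta_rot": [0,0,0]},
  {"fingers": 40,"delta_pos": [-50,0,-150],"delta_rot": [0,0,0]},
])

```text
time: 15.95
tool_pos: [408.1, -296.7, 169.1]
tcp_rot: [0.994, 0.109, -0.001, -0.001]
wrist_force: [1.4, 0.6, 0.4]
finger_gap: 37.7
grip_force: 0.0
```

Emit:
apply_moves([
  {"fingers": 40,"delta_pos": [0,0,0],"delta_rot": [0,0,0]},
  {"fingers": 40,"delta_pos": [0,0,0],"delta_rot": [0,0,0]},
  {"fingers": 40,"delta_pos": [0,0,0],"delta_rot": [0,0,0]},
])

```text
time: 16.25
tool_pos: [411.1, -295.5, 167.4]
tcp_rot: [0.994, 0.112, -0.0, -0.0]
wrist_force: [0.7, 0.2, -0.6]
finger_gap: 37.7
grip_force: 0.0
```

```bash
python3 - <<'E'
from h import *
from station import vision
w=vision.snapshot("wrist"); sd=vision.snapshot("side")
a=cv2.resize(w["img"],(480,360)); b=cv2.resize(sd["img"][220:360,255:380],(320,360))
cv2.imwrite("pics/end.png",np.hstack([a,b]))
E
```

```text
(no output)
```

View pics/end.png

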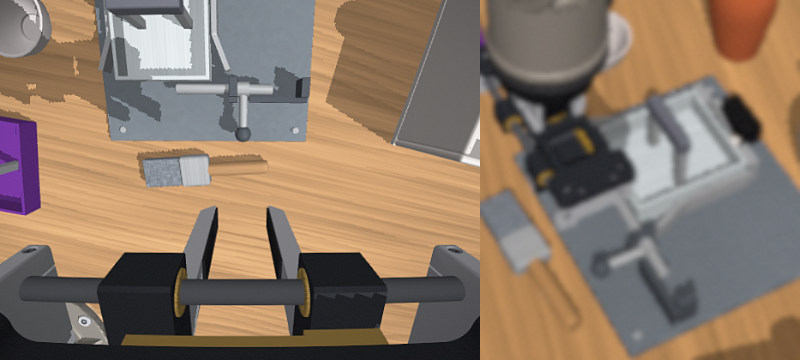

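The end view shows the bolt fully across in front of the tray, with its tip at (178,88). The handle is down in the notch, with the knob at (243,133). The tray is home and the gripper is clear, so I'm handing in.

```bash
python3 -c "
from station import manip
print(manip.close_job())"
```

```text
the job is handed in; nothing more can be done
None
```

I put the narrow tray fully home with the lever pressed, slid the bolt fully across, turned its handle down into the notch and handed the job in; the final pictures agree, but no verdict came back.

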